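# Lift a grinding jar out of the mill for inspection

### The job

Open the mill's guard door wide, at right angles or a little beyond, then take the oblong jar out of the mill: lift it up until its underside is about 5 cm above the top of the mill, and hold it there level and quite still so that I can check its underside. Finish while holding it, with the door left open; keep the jar upright throughout, and leave the round jar and the things on the bench where they are.

Things in the scene. Friction and masses are not known exactly. Their poses are not given: they have to be found in the camera images.
- mill: white bench-top grinding mill, fixed to the bench, 350 mm deep, 270 mm wide. Origin on the bench below the centre of its grinding chamber; x points from its door to its rear housing, y to the left as seen from the robot, z up. Side walls reach 130 mm, the rear housing (from 85 mm behind the origin) 150 mm above the bench. Closed, the door covers the chamber in front and above
- chamber (a point): centre of the grinding chamber at the height of the pads' tops, 40 mm above the bench. The chamber is 160 mm (mill x) by 244 mm (mill y) between walls, its floor 32 mm above the bench. Two black rubber pads on the floor, 53 mm to the left and right of this point, carry one jar each
- guard_door (a joint): angle of the mill's guard door (rad): 0 shut, 1.57 at right angles to the mill's front, 1.9 stop. Starts shut or up to 0.2 open. Opens towards the robot: the free right-hand end swings towards the robot, then left (clockwise from above). Light drag (about 1 N at the knob), stays where it is left, no latch. From 1.5 on its roof panel is clear of both pads
- guard_hinge (a point): point on the door's upright hinge axis, at the left end of the mill's front, 172 mm above the bench. The door is one piece with clear windows: a front panel 265 mm wide, 25 to 135 mm above the bench, and a roof panel reaching 174 mm back from it, its top 143 mm above the bench. Axes turn with the door: y points from free end to hinge
- guard_knob (a point): door handle: centre of the upright black cylindrical knob standing on the door's roof panel near its front edge, 28 mm across, 38 mm tall, above a 10 mm neck. This point is 172 mm above the bench, 19 mm below the knob's top, 141 mm from the hinge axis; it turns with the door
- oblong_jar: steel block-shaped grinding jar with lid, on either of the mill's pads. 50 mm (x) by 64 mm (y) by 68 mm tall, flat sides, plus a lug with black screw head at each y end: 96 mm over the lugs, 78 mm tall over the screws. 0.5 to 0.8 kg. Origin: centre of underside; x across its width (flat sides without lugs), y along its length, z up. At least 27 mm is free in front of and behind it
- round_jar: the round grinding jar: steel, 58 mm across, 68 mm tall, about 0.5 kg, on the mill's other pad; stays there. Origin: centre of its underside
- amber_bottle: capped amber glass bottle, 60 mm across, 120 mm tall (bystander on the bench to the right); origin: centre of its underside
- sample_tub: white lidded plastic tub, 68 mm across, 70 mm tall (bystander on the bench to the right); origin: centre of its underside
- beaker: glass beaker, 70 mm across the rim, 90 mm tall (bystander on the bench to the right); origin: centre of its underside
- bowl: white ceramic bowl, 100 mm across, 40 mm tall (bystander on the bench to the left); origin: centre of its underside
- lab_spoon: steel laboratory spoon, 170 mm long, lying on the bench to the right (bystander); origin near its middle, x runs along it
- spare_lid: spare flat steel jar lid, 50 x 64 x 11 mm, lying on the bench to the left (bystander); origin: centre of its underside

How it is judged:
By the outcome, as a careful person would: the job done as asked, in the order asked, and still so for the second after the job is handed in, while the arm keeps its last pose, push and grip.
It also fails if it takes over 54 s, if anything falls off the work surface, if the arm or the gripper's body presses on something with over 40 N, if the wrist force passes 120 N, or if a joint passes its speed limit or range.

### The arm

A 7-joint arm with a two-finger parallel gripper is mounted at the origin on the work surface. World frame = base frame: x ahead of the robot, y to its left, z up, the work surface at z = 0. Lengths are in m, angles in rad, forces in N, time in s.
With the tool pointing down it reaches from about 0.425 to 0.875 m from the base axis. Payload 4.7 kg.
Tool frame: the origin (TCP) lies between the finger pads; the fingertips stand 14 mm ahead of it and the grasp point (between the pads) lies 5 mm behind it; z points along the fingers, y is the line along which they close (so a half turn about z gives the same grasp; the last joint's range is limited). The gripper opens to 87 mm and grips with 3 to 60 N. Pads are 19 mm wide; open, the fingers measure 117 mm over their backs; the gripper's body (75 mm by 190 mm) begins 51 mm behind the grasp point.
Start: joints at [-1.225, 0.321, -0.07, 1.45, 0.023, 1.371, -0.057], TCP at [0.212, 0.615, 0.237] pointing down, gripper open.
Joint ranges: [-2.86, 2.86], [-0.3, 2.09], [-1.38, 1.24], [0.06, 2.45], [-1.56, 4.7], [0.09, 2.05], [-2.69, 2.69]. Speed limits (rad/s): [2.57, 2.57, 3.14, 3.14, 3.14, 3.14, 3.14].

### API

Orientations are given as a rotation vector (axis times angle).
In Python, from bench import ctrl gives the robot as it stands.
- The arm moves only by the shell command python3 -m inch 'ROWS' [OPENING] [FORCE]. ROWS is JSON, a list of rows, each a list of 6 numbers: the shift along the world's x, y, z in mm, then the turn, a rotation vector about the world's x, y, z in degrees. In form: [[tx, ty, tz, rx, ry, rz], ...]. A call has 1 to 20 rows; each row is the pose to reach, as a shift and turn from the pose commanded when the call began; what a row does not reach only later rows make up. A row lasts 1/8 s, in which the tool goes at most 62.5 mm and 10.7 degrees, less where a joint would pass 70% of its speed; a pose out of reach is approached as far as the arm can. A call with a gripper value outside its range is refused whole. OPENING is the finger opening in mm, from 0 to 87, set as the call begins (- or left out, the last holds). The fingers move at their own pace and stop on an object; FORCE is the grip in N (left out, the last holds). Time passes only in rows, so rows that repeat a pose let the fingers close. It gives the time, the measured TCP pose, the force, the opening and the grip force at its end, in the units of the state.
- ctrl.get_state(): the state, without advancing time (a new reading comes with each control period).
- ctrl.get_image(name): name is "side" or "top" or "wrist"; returns (picture, depth): 480x640x3 uint8, red, green, blue; 480x640 float32, m along the optical axis (not along the pixel's ray), 0 where there is no reading.
- ctrl.camera_params(name): a dict with "mtx" (3x3 intrinsics, pixels), "T" (4x4, takes a point from camera to world coordinates). Camera axes: x right, y down, z forward; pixel columns grow to the right and rows downward; lengths in m; the calibration is good to about 2 mm. A picture is of the moment at which its call begins: read the wrist's pose just before it. camera_params takes no time and is no camera call; for the wrist camera it gives the pose at the moment of the call.
- ctrl.close_job(): hands the job in; it is judged then, once.
The state is a dict: "time": time; "joint_positions": joint angles; "qd": joint speeds; "joint_torque": joint torques, N m; "position": TCP position; "tool_rot": TCP orientation; "ft_force": force on the tool from outside, world axes, zero at the start; "torque": the same for the moment, N m; "grip_width": opening from 0.0 (shut) to 1.0 (fully open); "grip_force": force on a finger pad.
Only numpy, scipy, OpenCV 4.12 (cv2) and the standard library are available. Lean on these libraries where they do the work, as an engineer would, in place of code of your own. Each camera call takes 0.05 s, during which the arm holds its last target. There are 200 camera calls.

## Working session

There is one attempt and no reset: what is moved stays moved. The work goes in short steps, Python scripts to look and compute and a shell command to move; the robot and the scene stay as the last step left them, time stands still between calls to the robot, and variables do not carry over. Pictures are saved under pics/ and viewed, at most 10 in all, crops included, and the job is handed in when it is done.

```bash
mkdir -p pics; ls
python3 - <<'E'
from bench import ctrl
import cv2,numpy as np
for n in("side","top"):
    im,d=ctrl.get_image(n); p=ctrl.camera_params(n)
    cv2.imwrite(f"pics/{n}0.png",im[:,:,::-1]); np.savez(f"{n}0.npz",im=im,d=d,**p)
    print(n,p["mtx"].round(1).tolist(),p["T"].round(3).tolist())
s=ctrl.get_state();print(s)
E
```

```text
pics
side [[596.2, 0.0, 323.0], [0.0, 596.2, 248.1], [0.0, 0.0, 1.0]] [[-0.958, -0.164, 0.237, 0.18], [-0.288, 0.531, -0.797, 1.105], [0.005, -0.832, -0.555, 0.893], [0.0, 0.0, 0.0, 1.0]]
top [[568.1, 0.0, 328.1], [0.0, 568.1, 243.0], [0.0, 0.0, 1.0]] [[0.017, -0.99, 0.138, 0.338], [-1.0, -0.02, -0.015, 0.0], [0.018, -0.138, -0.99, 1.521], [0.0, 0.0, 0.0, 1.0]]
{'time': 0.1, 'joint_positions': array([-1.22488213,  0.32176181, -0.07009142,  1.45155434,  0.02259928,
        1.37082341, -0.05689272]), 'qd': array([ 1.40943434e-05, -1.09180171e-03,  9.76837159e-04, -4.42900045e-03,
        2.04274674e-03, -9.87143569e-04,  1.49831252e-03]), 'joint_torque': array([-8.37840184e-05, -4.92569697e+01, -4.05725967e-01, -3.13402498e+01,
       -6.42299443e-02,  3.94159800e-02,  6.86020371e-05]), 'position': array([0.21162737, 0.61407503, 0.23556186]), 'tool_rot': array([-5.18727462e-01, -3.09826785e+00,  2.74644241e-03]), 'ft_force': array([-0.35691694,  0.55919887, -0.30341956]), 'torque': array([ 0.0084796 ,  0.02592385, -0.00937426]), 'grip_force': 0.0, 'grip_width': 1.0015563634061548}
```

View pics/top0.png

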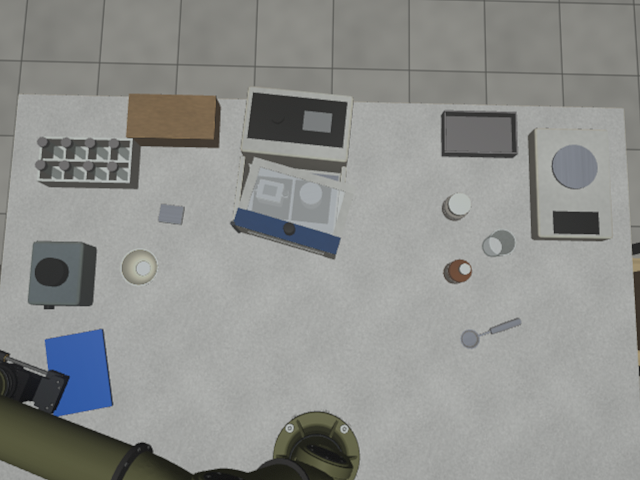

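View pics/side0.png

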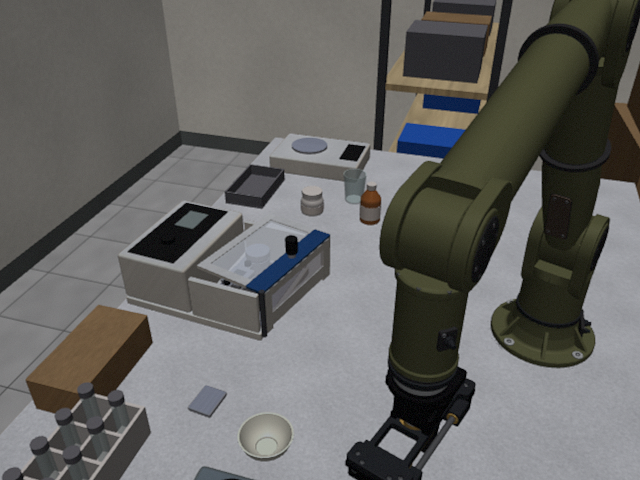

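The top view shows the mill at (300,160) with the door slightly ajar: blue strip from (235,215) to (338,250) and knob at (289,229). The oblong jar is on the left pad at about (268,190), the round jar on the right pad at (312,193). The side view agrees, with the knob at (291,245).

```bash
cat > h.py <<'E'
import numpy as np,cv2
def ray(p,T,K,z):
    p=np.atleast_2d(p).astype(float)
    d=np.c_[p,np.ones(len(p))]@np.linalg.inv(K).T@T[:3,:3].T
    o=T[:3,3]; return (o+d*((z-o[2])/d[:,2])[:,None])[:,:2]
def proj(P,T,K):
    c=(np.atleast_2d(P)-T[:3,3])@T[:3,:3]; c=c@K.T; return c[:,:2]/c[:,2:]
def blobs(mask,roi,mn=30):
    x0,y0,x1,y1=roi; m=np.zeros_like(mask,np.uint8); m[y0:y1,x0:x1]=mask[y0:y1,x0:x1]
    c,_=cv2.findContours(m,cv2.RETR_EXTERNAL,cv2.CHAIN_APPROX_NONE)
    return sorted([k for k in c if cv2.contourArea(k)>=mn],key=cv2.contourArea,reverse=True)
E
python3 - <<'E'
from h import *
f=np.load("top0.npz");im=f["im"].astype(int);T,K,d=f["T"],f["mtx"],f["d"]
np.set_printoptions(precision=4,suppress=True)
R,G,B=im[...,0],im[...,1],im[...,2]
b=blobs((B-R>40),(225,200,350,262))[0]
bx=cv2.boxPoints(cv2.minAreaRect(b));print("blue px",bx.tolist());print(ray(bx,T,K,.143))
k=blobs((im.max(2)<70),(275,215,305,245),20)
for c in k:
    (u,v),r=cv2.minEnclosingCircle(c);print("knob",u,v,r,cv2.contourArea(c),ray((u,v),T,K,.185))
h=blobs((im.max(2)<75),(240,85,356,165))[0]
bx=cv2.boxPoints(cv2.minAreaRect(h));print("panel");print(bx);print(ray(bx,T,K,.15))
# depth-based: housing top (z 0.14..0.16) points
v,u=np.mgrid[0:480,0:640]
X=np.stack([(u-K[0,2])/K[0,0]*d,(v-K[1,2])/K[1,1]*d,d],-1)@T[:3,:3].T+T[:3,3]
m=(X[...,2]>.142)&(X[...,2]<.16)&(v<168)&(u>225)&(u<365)&(d>0)
hb=blobs(m,(225,80,365,168))[0]
rect=cv2.minAreaRect(X[m][:,:2].astype(np.float32));print("house",rect);print(cv2.boxPoints(rect))
hh=X[210:250,235:340,2];print("door z",np.median(X[b[:,0,1],b[:,0,0],2]),"knob z",X[225:233,286:293,2].max())
E
```

```text
blue px [[233.0127410888672, 223.356689453125], [237.71018981933594, 207.38534545898438], [339.60186767578125, 237.35348510742188], [334.9044189453125, 253.3248291015625]]
[[ 0.5747  0.2132]
 [ 0.6149  0.2033]
 [ 0.5452 -0.049 ]
 [ 0.5055 -0.0381]]
knob 288.78570556640625 228.5 6.165347576141357 95.5 [[0.5578 0.0739]]
panel
[[247.3612 137.1753]
 [251.9988  92.3447]
 [346.3341 102.1035]
 [341.6965 146.9341]]
[[ 0.7924  0.1852]
 [ 0.9099  0.1779]
 [ 0.8899 -0.0608]
 [ 0.7726 -0.0507]]
house ((0.8148349523544312, 0.06363296508789062), (0.2696070373058319, 0.21280066668987274), 85.17534637451172)
[[ 0.6975 -0.0617]
 [ 0.9095 -0.0796]
 [ 0.9322  0.189 ]
 [ 0.7201  0.2069]]
door z 0.14321663719822886 knob z 0.1951680319996436
```

Run:
```python
import cv2
a=cv2.imread("pics/top0.png")[80:265,225:360];cv2.imwrite("pics/c1.png",cv2.resize(a,None,fx=3.2,fy=3.2,interpolation=cv2.INTER_CUBIC))
```

```text
(no output)
```

View pics/c1.png

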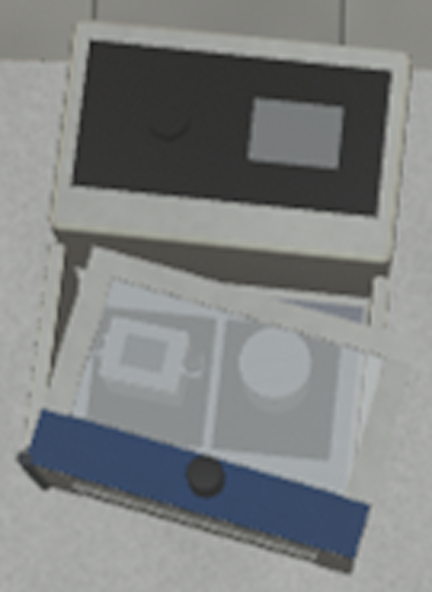

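The crop confirms the knob sits on the strip's mid-line at crop (206,476). The oblong jar shows through the roof window at (142,355), the round one at (275,362). The mill's yaw is about -4.8° and the door is about 0.185 rad open. The knob is at (0.558, 0.074) and the hinge at about (0.575, 0.214).

```bash
python3 -m inch '[[7,-11,0,0,0,-2],[28,-43,0,0,0,-6],[55,-87,0,0,0,-12],[87,-135,0,0,0,-20],[118,-184,0,0,0,-27],[149,-233,0,0,0,-34],[180,-281,0,0,0,-41],[211,-330,0,0,0,-48],[242,-379,0,0,0,-55],[273,-427,0,0,0,-62],[301,-471,0,0,0,-68],[325,-509,0,0,0,-73],[339,-530,0,0,0,-76],[346,-541,0,0,0,-78],[346,-541,0,0,0,-78],[346,-541,0,0,0,-78]]' 87 5
```

```text
time: 2.1
position: [0.5571, 0.0756, 0.2364]
tool_rot: [-2.349, -2.084, -0.0]
ft_force: [-0.7, -0.4, -0.7]
grip_width: 1.001
grip_force: 0.0
```

```bash
python3 -m inch '[[0,0,-15,0,0,0],[0,0,-35,0,0,0],[0,0,-52,0,0,0],[0,0,-63,0,0,0],[0,0,-66,0,0,0],[0,0,-66,0,0,0]]'
python3 - <<'E'
from bench import ctrl
import cv2
im,d=ctrl.get_image("wrist");cv2.imwrite("pics/w1.png",im[:,:,::-1])
E
```

```text
time: 2.85
position: [0.5579, 0.0736, 0.1707]
tool_rot: [2.353, 2.081, 0.0]
ft_force: [0.1, -0.5, 0.5]
grip_width: 1.001
grip_force: 0.0
```

View pics/w1.png

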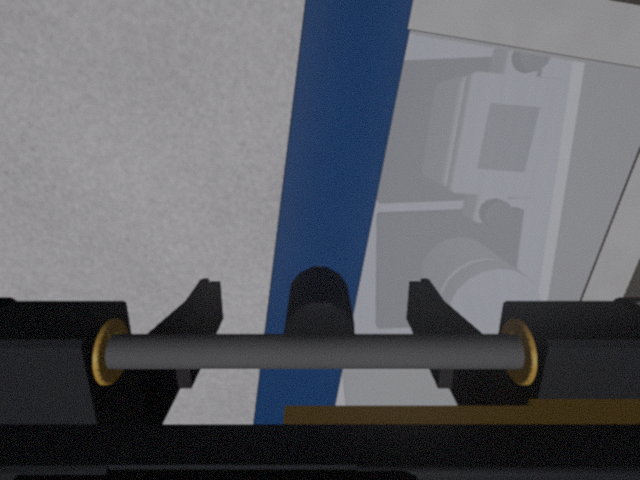

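The knob stands midway between the fingers at (320,310). Next I close gently and swing.

```bash
python3 -m inch '[[0,0,0,0,0,0],[0,0,0,0,0,0],[0,0,0,0,0,0],[0,0,0,0,0,0],[-7,1,0,0,0,-3],[-14,3,0,0,0,-6],[-24,5,0,0,0,-10],[-36,9,0,0,0,-15],[-47,14,0,0,0,-20],[-58,20,0,0,0,-25],[-68,27,0,0,0,-30],[-77,35,0,0,0,-35],[-86,44,0,0,0,-40],[-90,48,0,0,0,-42],[-90,48,0,0,0,-42]]' 20 5
```

```text
time: 4.78
position: [0.4678, 0.1222, 0.1708]
tool_rot: [-2.942, -1.101, -0.001]
ft_force: [0.3, 1.0, -0.1]
grip_width: 0.322
grip_force: 5.0
```

```bash
python3 -m inch '[[-4,5,0,0,0,-3],[-11,15,0,0,0,-8],[-17,26,0,0,0,-13],[-23,37,0,0,0,-18],[-27,48,0,0,0,-23],[-30,60,0,0,0,-28],[-33,72,0,0,0,-33],[-34,84,0,0,0,-38],[-34,96,0,0,0,-43],[-33,102,0,0,0,-45],[-33,102,0,0,0,-45],[-33,102,0,0,0,-45]]'; python3 -m inch '[[0,0,0,0,0,0],[0,0,0,0,0,0],[0,0,0,0,0,0],[0,0,20,0,0,0],[0,0,60,0,0,0],[0,0,100,0,0,0],[0,0,130,0,0,0],[0,0,130,0,0,0]]' 70
python3 - <<'E'
from bench import ctrl
import cv2,numpy as np
n="top"
im,d=ctrl.get_image(n); p=ctrl.camera_params(n)
np.savez("top1.npz",im=im,d=d,**p)
a=im[80:330,200:380,::-1];cv2.imwrite("pics/t1.png",cv2.resize(a,None,fx=2.4,fy=2.4,interpolation=cv2.INTER_CUBIC))
E
```

```text
time: 6.28
position: [0.4336, 0.224, 0.1707]
tool_rot: [-3.139, 0.107, 0.004]
ft_force: [-5.5, 1.5, 4.6]
grip_width: 0.321
grip_force: 5.0
time: 7.28
position: [0.4362, 0.224, 0.3031]
tool_rot: [-3.137, 0.11, -0.007]
ft_force: [0.4, 0.1, 0.4]
grip_width: 0.804
grip_force: 0.0
```

View pics/t1.png

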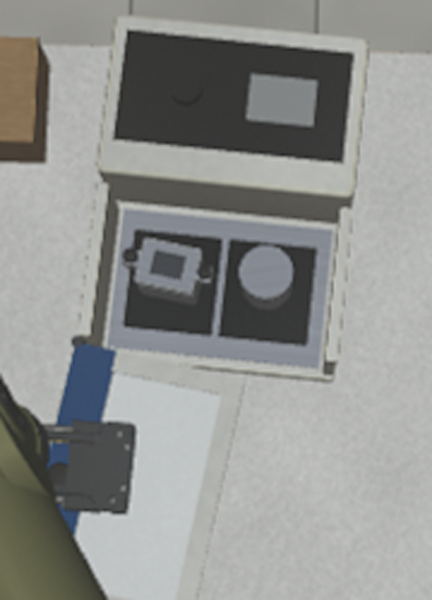

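The door stands open at about right angles (blue strip at crop (85,400)). The oblong jar's lid is at crop (168,265), its screws at (131,256) and (206,272), and its flat sides face front and rear. I'll measure the jar and the door angle.

Run:
```python
from h import *
np.set_printoptions(precision=4,suppress=True)
f=np.load("top1.npz");im=f["im"].astype(int);T,K,d=f["T"],f["mtx"],f["d"]
R,B=im[...,0],im[...,2]
b=blobs((B-R>40),(215,222,252,260))[0]
l=cv2.fitLine(b,cv2.DIST_L2,0,.01,.01)
rx=cv2.boxPoints(cv2.minAreaRect(b));print("blue");print(ray(rx,T,K,.143))
v,u=np.mgrid[0:480,0:640]
X=np.stack([(u-K[0,2])/K[0,0]*d,(v-K[1,2])/K[1,1]*d,d],-1)@T[:3,:3].T+T[:3,3]
for nm,roi in(("obl",(247,172,292,212)),("rnd",(296,172,326,212))):
    m=(X[...,2]>.098)&(X[...,2]<.128)
    for c in blobs(m,roi):
        mm=np.zeros(m.shape,np.uint8);cv2.drawContours(mm,[c],-1,1,-1)
        P=X[(mm>0)&m];r=cv2.minAreaRect(P[:,:2].astype(np.float32));print(nm,len(P),P[:,2].mean(),r)
# bright lid by colour
g=im.max(2)
for nm,roi in(("obl",(252,172,288,206)),("rnd",(296,172,326,206))):
    for c in blobs(g>105,roi)[:2]:
        r=cv2.minAreaRect(c);bx=cv2.boxPoints(r);print(nm,r,"\n",ray(bx,T,K,.108),ray(r[0],T,K,.108))
print(ray([[200+131/2.4,80+256/2.4],[200+206/2.4,80+272/2.4]],T,K,.116))
```

```text
blue
[[0.4941 0.2335]
 [0.5769 0.2174]
 [0.5678 0.1765]
 [0.4851 0.193 ]]
obl 582 0.10921261109317668 ((0.6697211861610413, 0.12767189741134644), (0.09340938925743103, 0.05105920508503914), 78.09783935546875)
rnd 405 0.10801020616901967 ((0.6644082069396973, 0.024248450994491577), (0.056825269013643265, 0.056099798530340195), 1.0491852760314941)
obl ((269.1352844238281, 190.1411895751953), (27.65863609313965, 19.52374267578125), 12.52880859375) 
 [[0.6504 0.1696]
 [0.7002 0.1606]
 [0.686  0.0915]
 [0.6363 0.1008]] [[0.6681 0.1306]]
obl ((269.5, 177.5), (11.0, 35.0), 90.0) 
 [[0.7145 0.1757]
 [0.7165 0.0866]
 [0.6877 0.0858]
 [0.6858 0.1747]] [[0.7011 0.1307]]
rnd ((310.5, 188.0), (32.0, 29.0), 90.0) 
 [[ 0.717   0.0636]
 [ 0.7186 -0.0104]
 [ 0.6352 -0.0119]
 [ 0.6337  0.0615]] [[0.676  0.0257]]
[[0.6745 0.1669]
 [0.6589 0.0875]]
```

Door angle is about 1.68 rad. The jar is at (0.669, 0.128) with its y axis at yaw about 78.5°. I'll hover above it and check with the wrist camera.

```bash
python3 -m inch '[[8,-3,0,0,0,3],[28,-11,0,0,0,10],[52,-21,0,0,0,18],[80,-33,0,0,0,28],[108,-44,0,0,0,38],[136,-56,0,0,0,48],[164,-67,0,0,0,58],[190,-78,0,0,0,67],[212,-87,0,0,0,75],[227,-93,0,0,0,80],[234,-96,-20,0,0,82],[234,-96,-50,0,0,82],[234,-96,-80,0,0,82],[234,-96,-80,0,0,82],[234,-96,-80,0,0,82],[234,-96,-80,0,0,82]]' 70
python3 - <<'E'
from bench import ctrl
from h import *
np.set_printoptions(precision=4,suppress=True)
p=ctrl.camera_params("wrist");s=ctrl.get_state();im,d=ctrl.get_image("wrist")
R=cv2.Rodrigues(s["tool_rot"])[0];print(s["position"],"y",R[:,1],"z",R[:,2])
np.savez("w2.npz",im=im,d=d,**p);cv2.imwrite("pics/w2.png",im[:,:,::-1])
T,K=p["T"],p["mtx"]
v,u=np.mgrid[0:480,0:640]
X=np.stack([(u-K[0,2])/K[0,0]*d,(v-K[1,2])/K[1,1]*d,d],-1)@T[:3,:3].T+T[:3,3]
m=(X[...,2]>.1)&(X[...,2]<.113)&(abs(X[...,0]-.669)<.05)&(abs(X[...,1]-.128)<.06)&(d>0)
for c in blobs(m,(0,0,640,480),500):
    mm=np.zeros(m.shape,np.uint8);cv2.drawContours(mm,[c],-1,1,-1)
    P=X[(mm>0)&m];print(len(P),P[:,2].mean(),cv2.minAreaRect(P[:,:2].astype(np.float32)),c[:,0].min(0),c[:,0].max(0))
f=np.load("top1.npz");T,K,d=f["T"],f["mtx"],f["d"]
X=np.stack([(u-K[0,2])/K[0,0]*d,(v-K[1,2])/K[1,1]*d,d],-1)@T[:3,:3].T+T[:3,3]
m=(X[...,2]>.144)&(X[...,2]<.156)&(v<175)&(u>240)&(u<356)&(d>0)
print(cv2.boxPoints(cv2.minAreaRect(X[m][:,:2].astype(np.float32))),X[m][:,2].max())
E
```

```text
time: 9.32
position: [0.6695, 0.1276, 0.2222]
tool_rot: [2.441, 1.976, 0.003]
ft_force: [-0.6, 0.1, 0.4]
grip_width: 0.806
grip_force: 0.0
[0.6695 0.1276 0.2222] y [ 0.9781 -0.2081  0.0023] z [ 0.0025  0.0004 -1.    ]
6228 0.10827435392039966 ((0.6703569889068604, 0.13265958428382874), (0.09316983819007874, 0.05006664618849754), 78.3141860961914) [277 162] [347 288]
[[ 0.7338 -0.0648]
 [ 0.9095 -0.0795]
 [ 0.9319  0.1886]
 [ 0.7562  0.2033]] 0.1559853892681986
```

View pics/w2.png

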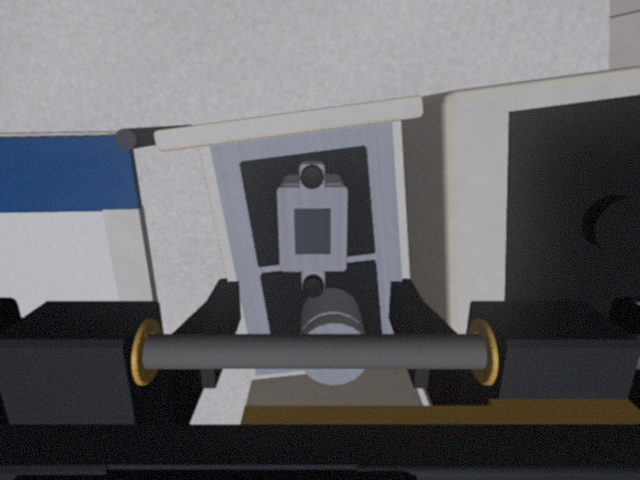

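The jar lies between screws at (312,176) and (314,286), centred between the fingers and square to them. I go down until the gripper body just clears the rear housing.

```bash
python3 -m inch '[[1,2,-15,0,0,0],[1,2,-40,0,0,0],[1,2,-65,0,0,0],[1,2,-90,0,0,0],[1,2,-105,0,0,0],[1,2,-115,0,0,0],[1,2,-121,0,0,0],[1,2,-121,0,0,0],[1,2,-121,0,0,0]]' 70 && python3 -m inch '[[0,0,0,0,0,0],[0,0,0,0,0,0],[0,0,0,0,0,0],[0,0,0,0,0,0],[0,0,0,0,0,0],[0,0,0,0,0,0]]' 30 45
```

```text
time: 10.5
position: [0.6703, 0.1296, 0.1004]
tool_rot: [2.441, 1.976, 0.002]
ft_force: [0.5, -0.1, 0.3]
grip_width: 0.802
grip_force: 0.0
time: 11.25
position: [0.6691, 0.1298, 0.0998]
tool_rot: [-2.441, -1.976, 0.001]
ft_force: [-5.3, 0.6, 5.7]
grip_width: 0.571
grip_force: 45.0
```

Gripped at 49.7 mm. Now a smooth 160 mm lift, from 0.040 to 0.200 at the underside.

```bash
python3 -m inch '[[0,0,2,0,0,0],[0,0,6,0,0,0],[0,0,13,0,0,0],[0,0,22,0,0,0],[0,0,34,0,0,0],[0,0,48,0,0,0],[0,0,64,0,0,0],[0,0,80,0,0,0],[0,0,96,0,0,0],[0,0,112,0,0,0],[0,0,126,0,0,0],[0,0,138,0,0,0],[0,0,147,0,0,0],[0,0,154,0,0,0],[0,0,158,0,0,0],[0,0,160,0,0,0],[0,0,160,0,0,0],[0,0,160,0,0,0],[0,0,160,0,0,0],[0,0,160,0,0,0]]'
python3 - <<'E'
from bench import ctrl
from h import *
np.set_printoptions(precision=4,suppress=True)
s=ctrl.get_state();R=cv2.Rodrigues(s["tool_rot"])[0];print("z",R[:,2],"qd",abs(s["qd"]).max())
for n in("side","top"):
    im,d=ctrl.get_image(n);p=ctrl.camera_params(n)
    np.savez(n+"2.npz",im=im,d=d,**p)
    if n=="side":cv2.imwrite("pics/s2.png",cv2.resize(im[150:350,100:360,::-1],None,fx=3,fy=3,interpolation=cv2.INTER_CUBIC))
    else:cv2.imwrite("pics/t2.png",im[:,:,::-1])
E
```

```text
time: 13.75
position: [0.6697, 0.1295, 0.2595]
tool_rot: [2.442, 1.977, -0.0]
ft_force: [0.3, -1.0, -6.1]
grip_width: 0.569
grip_force: 45.0
z [-0.0001 -0.0002 -1.    ] qd 0.0024540045168666806
```

View pics/s2.png

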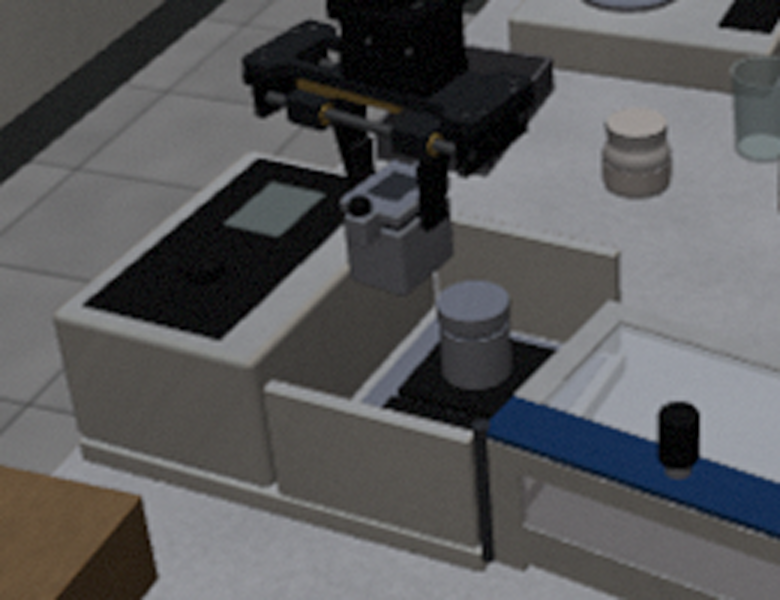

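View pics/t2.png

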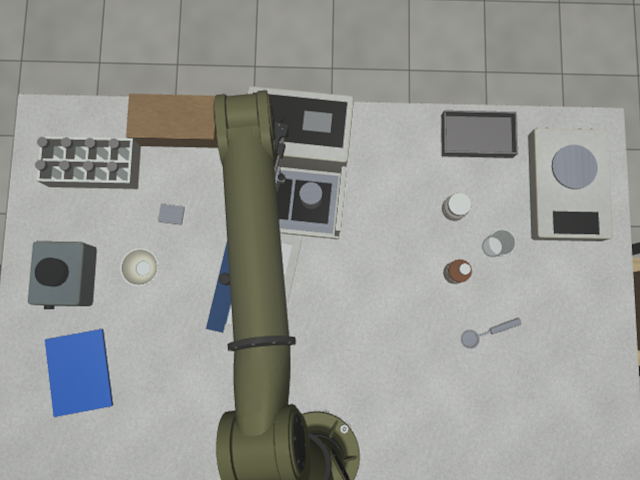

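The jar hangs clear above the chamber (crop (400,240)), the door is open, and the round jar and bystanders are undisturbed. I'll check level and height by fitting planes to the depth.

Run:
```python
from h import *
np.set_printoptions(precision=4,suppress=True)
f=np.load("side2.npz");T,K,d=f["T"],f["mtx"],f["d"]
v,u=np.mgrid[0:480,0:640]
X=np.stack([(u-K[0,2])/K[0,0]*d,(v-K[1,2])/K[1,1]*d,d],-1)@T[:3,:3].T+T[:3,3]
b=np.array([.67,.1295]);y=np.array([.208,.978]);x=np.array([.978,-.208])
q=X[...,:2]-b;a=q@x;c=q@y
m=(abs(a)<.02)&(abs(c)<.025)&(X[...,2]>.255)&(X[...,2]<.28)
P=np.c_[a[m],c[m],np.ones(m.sum())];s=np.linalg.lstsq(P,X[m][:,2],rcond=None)[0];print("top",m.sum(),np.degrees(s[:2]),s[2])
m=(abs(a)<.018)&(c>.02)&(c<.05)&(X[...,2]>.19)&(X[...,2]<.255)
P=np.c_[a[m],X[m][:,2],np.ones(m.sum())];e=np.linalg.lstsq(P,c[m],rcond=None)[0];print("left face",m.sum(),np.degrees(e[:2]))
m=(abs(a)<.04)&(abs(c)<.06)&(X[...,2]>.17)&(X[...,2]<.25);print("lowest",np.percentile(X[m][:,2],[0,1,3]))
```

```text
top 198 [-0.2186 -0.0861] 0.2660361846833132
left face 241 [2.3221 5.2767]
lowest [0.1978 0.2005 0.202 ]
```

```bash
python3 -m inch '[[0,0,0,0,0,0],[0,0,0,0,0,0],[0,0,0,0,0,0],[0,0,0,0,0,0]]' && python3 -c "
from bench import ctrl
print(ctrl.close_job())"
```

```text
time: 14.35
position: [0.6698, 0.1296, 0.2596]
tool_rot: [2.442, 1.977, 0.0]
ft_force: [-0.2, 0.4, -6.6]
grip_width: 0.573
grip_force: 45.0
the job is handed in; nothing more can be done
None
```

Job handed in at 14.4 s: the door is open at about 96°, and the oblong jar is held still and level to about 0.2°, its underside about 5 cm above the mill's top; the round jar and the bench items look undisturbed in the pictures.

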